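Scoop up the nuts against the bench stop

ROBOT

A 6-joint arm with a two-finger parallel gripper is mounted at the origin on the work surface. World frame = base frame: x ahead of the robot, y to its left, z up, the work surface at z = 0. Lengths are in m, angles in rad, forces in N, time in s.
With the tool pointing down it reaches from about 0.375 to 0.9 m from the base axis. Payload 3.1 kg.
Tool frame: the origin (TCP) lies at the centre of the arm's flange, where the gripper is bolted on; the fingertips stand 173 mm ahead of it and the grasp point (between the pads) lies 155 mm ahead of it (tip_extent is the distance from the TCP to the fingertips, in m); z points along the fingers, y is the direction in which the jaws open and shut (so a half turn about z gives the same grasp; the last joint's range is limited). The gripper opens to 85 mm and grips with 20 to 120 N. Pads are 22 mm wide; open, the fingers measure 114 mm over their backs; the gripper's body (76 mm by 85 mm) begins 54 mm behind the grasp point. The pads swing forward as they close: fully open they stand 13 mm farther back than shut.
Start: joints at [-1.325, 0.527, 1.433, -0, 1.181, -0.178], TCP at [0.257, -0.57, 0.405] pointing down, gripper open.
Joint ranges: [-3.08, 3.08], [-0.75, 2.2], [0.22, 2.44], [-1.43, 4.57], [0, 2.65], [-2.85, 2.85]. Speed limits (rad/s): [2.79, 2.79, 3.14, 3.14, 3.14, 3.14].

INTERFACE

Orientations are given as a unit quaternion [x, y, z, w].
In Python, from station import sense, snapshot, sign_off, tip_extent gives the robot as it stands. The module is installed in compiled form; this text tells all that it offers.
- The arm moves only by the tool servo_tool, never from a script. Its argument "rows" is a list of rows, each a list of 3 entries, a list of its own where there are three numbers: the shift along the tool's x, y, z in mm, then the turn about the tool's z in degrees, then the opening, from -1 (shut) to 1 (fully open), so that 0 is half open. A call has 1 to 8 rows; each row is the pose to reach, as a shift and turn from the pose measured when the call began, along the tool's axes at that moment; what a row does not reach only later rows make up. A row lasts 1/10 s, in which the tool goes at most 50 mm and 8.59 degrees, less where a joint would pass 70% of its speed; a pose out of reach is approached as far as the arm can. A call with a gripper value outside its range is refused whole. The fingers move at their own pace and stop on an object; "force" is the grip in N (left out, the last holds). Time passes only in rows, so rows that repeat a pose let the fingers close. It gives the time, the measured TCP pose, the force and the opening at its end, in the units of the state.
- sense(): the state, without advancing time (a new reading comes with each control period).
- snapshot(name): name is "scene" or "top" or "wrist"; returns a dict with "image" (384x512x3 uint8, blue, green, red), "z_map" (384x512 float32, m along the optical axis (not along the pixel's ray), 0 where there is no reading), "vertical_fov" (degrees; the focal length in pixels is half the picture's height over the tangent of half this angle, whatever the lens; pixels are square), "cx", "cy" (the principal point, pixels), "cam_to_world" (4x4, takes a point from camera to world coordinates). Camera axes: x right, y down, z forward; pixel columns grow to the right and rows downward; lengths in m; the calibration is good to about 2 mm. A picture is of the moment at which its call begins.
- sign_off(): hands the job in, once; it reports no verdict.
The state is a dict: "t": time; "q": joint angles; "qd": joint speeds; "tau": joint torques, N m; "tcp_pos": TCP position; "tool_rot": TCP orientation; "force": force on the tool from outside, world axes, zero at the start; "ft_torque": the same for the moment, N m; "finger_gap": opening from 0.0 (shut) to 1.0 (fully open).
Only numpy, scipy, OpenCV 4.12 (cv2) and the standard library are available. Lean on these libraries where they do the work, as an engineer would, in place of code of your own. Each camera call takes 0.05 s, during which the arm holds its last target. There are 200 camera calls.

TASK

Take the flat scoop by its handle, push it along the bench under the three loose nuts so that the steel stop holds them while they ride on to it, and lift all three clear together. Tip them into the parts tray, then lay the scoop back flat on the middle of the rubber mat and let go. Do not touch the nuts with the fingers, and leave the other things on the bench where they are.

Things in the scene. Friction and masses are not known exactly. Their poses are not given: they have to be found in the camera images.
- scoop_grip (a point): grasp point, mid-handle of the loose aluminium scoop (180 g) on the mat. Axes: x to the scoop's open nose, z up when flat. Wooden grip 20 mm wide (y), 24 mm thick, 80 mm long (about half each way), leaning back 24 degrees from vertical: its upper end points along (-0.408, 0, 0.913). This point is 73.5 mm behind the pan's middle and 75.9 mm above the pan's underside
- scoop_pan (a point): middle of the scoop's pan, on the floor's upper face; axes as scoop_grip. Flat floor 90 mm long (nose at x = +45 mm, rear wall 26 mm high at x = -45 mm), 124 mm wide outside, 118 mm inside, 2 mm thick right up to the open nose; side walls 22 mm high, 12 mm over the front 24 mm
- mat: fixed black rubber mat, 170 x 170 x 3 mm, left or right of the stop (it trades places with the tray); origin under its centre at bench level
- tray: fixed open dark-steel parts tray, 150 mm (its x) by 180 mm (its y), 40 mm tall, 3 mm walls and floor; origin under its centre
- stop: fixed straight steel angle bolted to the bench: upright wall 240 mm long (along its y), 40 mm high, 6 mm thick. Origin: foot of the middle of its front face; its x points from the front face away from the robot side, so the nuts lie at negative x
- nut1_mid (a point): loose oiled steel hexagon nut, 24 mm over flats, 28 over corners, 13 mm tall, 35 g, edges bevelled over 3.5 mm; lies flat in front of the stop, at the stop's -y side, its centre 18 to 58 mm off the stop's face and at most 37 mm from its middle line. Point: its centre, half-way up. On the scoop it starts to slide at 13 to 21 degrees of slope
- nut2_mid (a point): loose oiled steel hexagon nut, 24 mm over flats, 28 over corners, 13 mm tall, 35 g, edges bevelled over 3.5 mm; lies flat in front of the stop, in the middle, its centre 18 to 58 mm off the stop's face and at most 37 mm from its middle line. Point: its centre, half-way up. On the scoop it starts to slide at 13 to 21 degrees of slope
- nut3_mid (a point): loose oiled steel hexagon nut, 24 mm over flats, 28 over corners, 13 mm tall, 35 g, edges bevelled over 3.5 mm; lies flat in front of the stop, at the stop's +y side, its centre 18 to 58 mm off the stop's face and at most 37 mm from its middle line. Point: its centre, half-way up. On the scoop it starts to slide at 13 to 21 degrees of slope
- bolt: hexagon-head bolt standing on its head, 62 mm tall, shank 18 mm, head 34 mm; beside the nuts at the stop; origin under the head. To be left alone
- vblock: steel V-block, 34 x 34 x 32 mm, beside the nuts at the stop, other side; origin under its centre. To be left alone
- hammer: wooden-handled hammer 260 mm long, lying; origin underneath. To be left alone
- wrench: spanner 180 mm long, lying; origin underneath. To be left alone
- screwdriver: screwdriver 200 mm long, lying; origin underneath. To be left alone
- oilcan: dark bottle-shaped oil can, 56 mm across, 130 mm tall, standing; origin under its centre. To be left alone

How it is judged:
By the outcome, as a careful person would: the job done as asked, in the order asked, and still so for the second after the job is handed in, with the robot touching nothing.
It also fails if it takes over 54 s, if anything falls off the work surface, if the arm or the gripper's body presses on something with over 40 N, if the wrist force passes 120 N, or if a joint passes its speed limit or range.

## Working session

There is one attempt and no reset: what is moved stays moved. The work goes in short steps, Python scripts to look and compute and a tool call to move; the robot and the scene stay as the last step left them, time stands still between calls to the robot, and variables do not carry over. Pictures are saved under pics/ and viewed, about 8 in all and at most 12, crops included, and the job is handed in when it is done.

Besides the shell and the picture viewer there is one more tool, called after "Emit:" by a JSON object that holds its "name" and its "arguments", one argument or row to a line. servo_tool: Moves the arm, as the interface text tells. Its arguments: {"type":"object","properties":{"rows":{"type":"array"},"force":{"type":"number"}},"required":["rows"]}

```bash
mkdir -p pics; cat > h.py <<'E'
import numpy as np, cv2
from station import sense, snapshot, sign_off, tip_extent
def pts(s):
    h,w=s["z_map"].shape; f=h/2/np.tan(np.radians(s["vertical_fov"])/2)
    v,u=np.mgrid[:h,:w]; z=s["z_map"]
    P=np.stack([(u-s["cx"])/f*z,(v-s["cy"])/f*z,z,np.ones_like(z)],-1)@np.array(s["cam_to_world"]).T
    P=P[...,:3]; P[z==0]=np.nan
    return P
E
python3 - <<'E'
from h import *
st=sense(); print(st["t"],st["tcp_pos"],st["tool_rot"],st["finger_gap"],tip_extent)
for n in("top","scene"):
    s=snapshot(n); cv2.imwrite(f"pics/{n}0.png",s["image"]); np.save(n+"P.npy",pts(s)); np.save(n+"I.npy",s["image"])
    print(n,np.round(s["cam_to_world"],3).tolist(),s["vertical_fov"])
E
```

```text
0.0 [ 0.25695089 -0.56935009  0.40373233] [ 9.77633106e-01  2.10314726e-01 -3.64488807e-05 -1.10666537e-03] 1.0006014858299965 0.1734
top [[0.018, -0.986, 0.168, 0.3], [-1.0, -0.02, -0.01, -0.004], [0.014, -0.168, -0.986, 1.589], [0.0, 0.0, 0.0, 1.0]] 50.55258042253179
scene [[0.786, 0.385, -0.484, 1.241], [0.618, -0.461, 0.637, -0.903], [0.022, -0.799, -0.6, 0.904], [0.0, 0.0, 0.0, 1.0]] 52.96411824035258
```

View pics/top0.png

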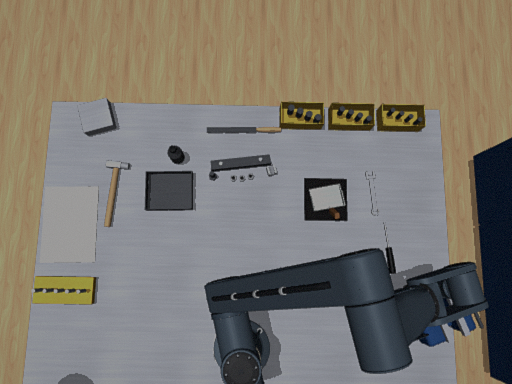

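View pics/scene0.png

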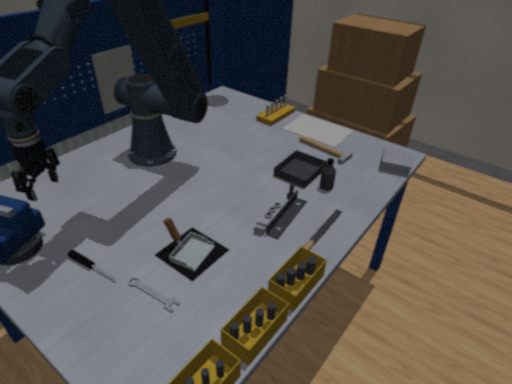

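```bash
python3 - <<'E'
from h import *
P=np.load("topP.npy")
def q(n,u,v): print(n,np.round(P[v,u],3))
for n,u,v in [("mat c",326,199),("matTL",305,180),("matTR",346,180),("matBR",348,218),("matBL",306,219),("grip",336,215),("trayTL",147,173),("trayTR",193,172),("trayBL",146,209),("trayBR",194,209),("tray",169,190),("stopL",212,164),("stopR",269,158),("n1",251,177),("n2",242,178),("n3",234,178),("bolt",213,176),("vb",271,171),("oil",176,154)]: q(n,u,v)
# scoop points: region over mat z>12mm
R=P[175:225,300:352]; m=R[...,2]>0.006
Q=R[m]; print(len(Q)); print(cv2.minAreaRect((Q[:,:2]*1000).astype(np.float32)))
R=P[168:213,142:198]; Q=R[R[...,2]>0.03]; print("tray",cv2.minAreaRect((Q[:,:2]*1000).astype(np.float32)))
M=P[150:176,206:274]; Q=M[(M[...,2]>0.033)&(M[...,2]<.046)]; print("stop",cv2.minAreaRect((Q[:,:2]*1000).astype(np.float32)))
I=np.load("topI.npy"); R=P[170:230,295:357]; d=(I[170:230,295:357].max(-1)<50)&(R[...,2]<.03); Q=R[d]; print("mat",cv2.minAreaRect((Q[:,:2]*1000).astype(np.float32)))
E
```

```text
mat c [ 0.566 -0.324  0.002]
matTL [ 0.641 -0.241  0.003]
matTR [ 0.646 -0.406 -0.003]
matBR [ 0.492 -0.41   0.002]
matBL [ 0.485 -0.244  0.002]
grip [ 0.488 -0.336  0.117]
trayTL [0.653 0.386 0.018]
trayTR [0.665 0.207 0.003]
trayBL [0.507 0.376 0.038]
trayBR [ 0.516  0.197 -0.001]
tray [0.59  0.299 0.003]
stopL [0.698 0.132 0.008]
stopR [ 0.728 -0.096  0.004]
n1 [ 0.646 -0.025  0.018]
n2 [0.642 0.011 0.011]
n3 [0.642 0.043 0.008]
bolt [0.644 0.124 0.032]
vb [ 0.672 -0.104  0.015]
oil [0.712 0.262 0.095]
614
((563.6849365234375, -323.455810546875), (199.7097930908203, 197.33737182617188), 89.73861694335938)
tray ((585.0498046875, 296.56396484375), (152.12892150878906, 181.94239807128906), 1.8082610368728638)
stop ((674.2819213867188, 10.799942016601562), (42.899173736572266, 243.11947631835938), 3.833219051361084)
mat ((566.1292724609375, -321.64630126953125), (165.159423828125, 167.23684692382812), 89.54174041748047)
```

Emit:
{"name": "servo_tool", "arguments": {
  "rows": [
    [[320,-119,0],24.3,1],
    [[320,-119,0],24.3,1],
    [[320,-119,0],24.3,1],
    [[320,-119,0],24.3,1],
    [[320,-119,0],24.3,1],
    [[320,-119,0],24.3,1],
    [[320,-119,0],24.3,1],
    [[320,-119,0],24.3,1]
  ]
}}

```text
t: 0.9
tcp_pos: [0.5027, -0.3249, 0.4037]
tool_rot: [1.0, 0.003, 0.0, -0.002]
force: [-0.3, -0.1, -0.1]
finger_gap: 1.001
```

```bash
python3 - <<'E'
from h import *
st=sense(); print(st["t"],st["tcp_pos"],st["tool_rot"],st["q"])
s=snapshot("wrist"); cv2.imwrite("pics/w1.png",s["image"]); np.save("w1P.npy",pts(s)); print(np.round(s["cam_to_world"],3).tolist(),s["vertical_fov"])
E
```

```text
0.9 [ 0.50266065 -0.32494741  0.40374296] [ 9.99992964e-01  3.12666405e-03  1.23837440e-04 -2.06876670e-03] [-0.76106999  0.49307698  1.5016234   0.00346094  1.14957871  0.80205366]
[[0.006, -0.949, -0.316, 0.583], [-1.0, -0.007, 0.002, -0.325], [-0.004, 0.316, -0.949, 0.374], [0.0, 0.0, 0.0, 1.0]] 63.10473272691791
```

View pics/w1.png

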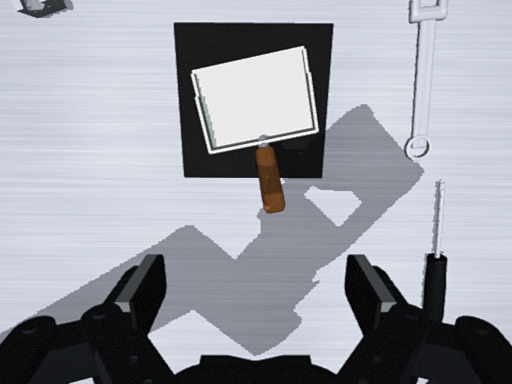

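```bash
python3 - <<'E'
from h import *
P=np.load("w1P.npy"); I=cv2.imread("pics/w1.png").astype(int)
B,G,R=I[...,0],I[...,1],I[...,2]
reg=np.zeros(B.shape,bool); reg[30:220,175:345]=1
br=reg&(R>B+30)&(P[...,2]>.03)
pan=reg&(B>90)&(R-B<25)&(P[...,2]>.002)&(P[...,2]<.04); pan[185:]=0
pan[:, 322:]=0
Q=P[pan]; r=cv2.minAreaRect((Q[:,:2]*1000).astype(np.float32)); print("pan all",r,len(Q))
print(np.percentile(Q[:,2],[5,50,95]))
fl=Q[Q[:,2]<.010]; print("floor",cv2.minAreaRect((fl[:,:2]*1000).astype(np.float32)))
H=P[br]; print("handle",len(H),H.min(0),H.max(0))
for lo in np.arange(.04,.13,.01):
    S=H[(H[:,2]>=lo)&(H[:,2]<lo+.01)]
    if len(S): print(round(lo,3),np.round(S.mean(0),4),len(S))
m=(B<45)&reg&(P[...,2]<.02); M=P[m]; 
print("mat",cv2.minAreaRect((M[:,:2]*1000).astype(np.float32)), np.percentile(M[:,2],[5,50,95]))
E
```

```text
pan all ((551.1730346679688, -314.1545715332031), (155.14720153808594, 179.423828125), 0.4781191349029541) 10153
[0.004137   0.00588321 0.0260334 ]
floor ((551.1730346679688, -314.1545715332031), (155.14720153808594, 179.423828125), 0.4781191349029541)
handle 1279 [ 0.47793613 -0.35101092  0.04639948] [ 0.52848509 -0.32408365  0.11696562]
0.04 [ 0.5267 -0.3341  0.0487] 17
0.05 [ 0.5242 -0.3333  0.0552] 112
0.06 [ 0.5199 -0.3344  0.0651] 124
0.07 [ 0.5157 -0.3356  0.0752] 125
0.08 [ 0.5112 -0.3363  0.085 ] 141
0.09 [ 0.507  -0.3372  0.0951] 149
0.1 [ 0.4972 -0.3398  0.1061] 213
0.11 [ 0.4925 -0.34    0.1133] 398
mat ((563.931884765625, -321.0553894042969), (162.03128051757812, 167.95864868164062), 0.04230301082134247) [0.00251815 0.00379624 0.00507766]
```

Emit:
{"name": "servo_tool", "arguments": {
  "rows": [
    [[35,-320,0],0,1],
    [[35,-320,0],0,1],
    [[35,-320,0],0,1],
    [[35,-320,0],0,1],
    [[35,-320,0],0,1],
    [[35,-320,0],0,1],
    [[35,-320,0],0,1],
    [[35,-320,0],0,1]
  ]
}}

```text
t: 1.75
tcp_pos: [0.5343, -0.0048, 0.4043]
tool_rot: [1.0, 0.004, -0.001, -0.002]
force: [-0.8, -0.8, 0.3]
finger_gap: 0.998
```

```bash
python3 - <<'E'
from h import *
st=sense(); print(st["t"],st["tcp_pos"],st["tool_rot"],st["q"])
s=snapshot("wrist"); cv2.imwrite("pics/w2.png",s["image"]); np.save("w2P.npy",pts(s))
E
```

```text
1.75 [ 0.53426798 -0.00481699  0.40431995] [ 0.99999007  0.00404681 -0.00104708 -0.00154765] [-0.21889552  0.40664752  1.65968721  0.00290085  1.07798639  1.34243125]
```

View pics/w2.png

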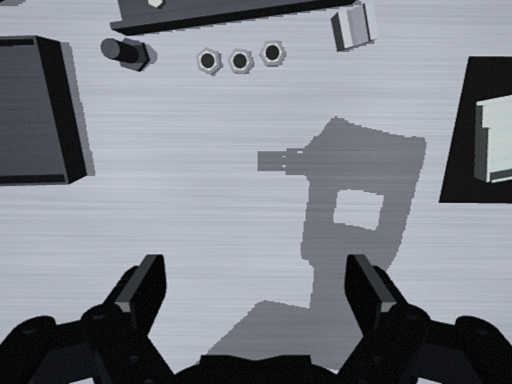

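```bash
python3 - <<'E'
from h import *
P=np.load("w2P.npy"); I=cv2.imread("pics/w2.png").astype(int)
def comp(c,u0,u1,v0,v1,zlo,zhi):
    Q=P[v0:v1,u0:u1].reshape(-1,3); Q=Q[(Q[:,2]>zlo)&(Q[:,2]<zhi)]
    (x,y),r=cv2.minEnclosingCircle((Q[:,:2]*1000).astype(np.float32)); print(c,len(Q),np.round((x,y,r),1),np.round(Q.mean(0),4),Q[:,2].max())
comp("n3",194,224,44,78,.009,.02);comp("n2",226,254,44,78,.009,.02);comp("n1",258,288,36,70,.009,.02)
comp("bolt",98,160,30,75,.008,.08);comp("vb",326,385,0,56,.008,.05)
# stop: face points: top front edge
E=[]
for u in range(130,325,5):
    col=P[:40,u]; k=np.where((col[:,2]>.03)&(col[:,2]<.05))[0]
    f=np.where((col[:,2]>.008)&(col[:,2]<.034))[0]
    if len(f): E.append(np.r_[np.median(col[f,0]),np.median(col[f,1]),len(f)])
E=np.array(E); p=np.polyfit(E[:,1],E[:,0],1); res=E[:,0]-np.polyval(p,E[:,1]); g=abs(res)<.004; p=np.polyfit(E[g,1],E[g,0],1)
print("stop x=",p, "yaw",np.degrees(np.arctan(-p[0])),g.sum(),len(E),E[g,1].min(),E[g,1].max(), np.std(E[g,0]-np.polyval(p,E[g,1])))
# scoop
P=np.load("w1P.npy"); I=cv2.imread("pics/w1.png")
m=np.zeros(P.shape[:2],np.uint8); m[40:160,188:325]=(I[40:160,188:325].min(-1)>100)
n,l,st,_=cv2.connectedComponentsWithStats(m); k=1+st[1:,4].argmax(); m=l==k
Q=P[m]; Q=Q[(Q[:,2]<.04)]; r=cv2.minAreaRect((Q[:,:2]*1000).astype(np.float32)); print("pan",r,cv2.boxPoints(r).tolist(), len(Q)); F=Q[Q[:,2]<.009];print("fl",np.median(F[:,2]),cv2.minAreaRect((F[:,:2]*1000).astype(np.float32)))
mm=(I.max(-1)<60)&(P[...,2]<.012); mm[:,:170]=0; mm[:,338:]=0; mm[185:]=0; M=P[mm]; print("mat",cv2.minAreaRect((M[:,:2]*1000).astype(np.float32)))
E
```

```text
n3 474 [644.2  47.7  13.5] [0.6442 0.0474 0.013 ] 0.016106291968424558
n2 472 [644.4  13.6  13.4] [0.6442 0.0135 0.0129] 0.01623451299393175
n1 476 [652.6 -20.9  13.4] [ 0.6525 -0.0206  0.013 ] 0.016189499802485796
bolt 1198 [655.8 121.1  26.2] [0.6512 0.1249 0.0347] 0.06477705641291792
vb 1737 [680.8 -97.5  31. ] [ 0.6777 -0.1009  0.0257] 0.03557691389486395
stop x= [-0.13176669  0.68699621] yaw 7.5064312936697615 38 39 -0.06695108717563633 0.1235147152929505 0.00016576426989094135
pan ((570.747802734375, -323.36883544921875), (95.5369644165039, 133.29354858398438), 11.81787109375) [[510.3424987792969, -267.91778564453125], [537.6411743164062, -398.385986328125], [631.153076171875, -378.81988525390625], [603.8544311523438, -248.3516845703125]] 9772
fl 0.005783559601142574 ((570.747802734375, -323.36883544921875), (95.5369644165039, 133.29354858398438), 11.81787109375)
mat ((567.1477661132812, -321.45428466796875), (168.40101623535156, 169.04672241210938), 0.006602162960916758)
```

Emit:
{"name": "servo_tool", "arguments": {
  "rows": [
    [[-37,334,80],-11.3,1],
    [[-37,334,80],-11.3,1],
    [[-37,334,80],-11.3,1],
    [[-37,334,80],-11.3,1],
    [[-37,334,80],-11.3,1],
    [[-37,334,80],-11.3,1],
    [[-37,334,80],-11.3,1],
    [[-37,334,80],-11.3,1]
  ]
}}

```text
t: 2.6
tcp_pos: [0.497, -0.3492, 0.3221]
tool_rot: [0.995, 0.097, -0.001, 0.001]
force: [-0.2, -0.1, -0.1]
finger_gap: 1.002
```

```bash
cat >> h.py <<'E'
from scipy.spatial.transform import Rotation as Ro
def go(x,y,z,yaw):
    st=sense(); R=Ro.from_quat(st["tool_rot"]).as_matrix(); d=R.T@(np.array([x,y,z])-st["tcp_pos"])*1000
    yw=np.degrees(np.arctan2(R[1,0],R[0,0]))
    print("t",round(st["t"],2),"tcp",np.round(st["tcp_pos"],4),"yaw",round(yw,2),"tilt",np.round(R[:2,2],4),"gap",round(st["finger_gap"],3),"F",np.round(st["force"],1))
    print("shift",np.round(d,1),"turn",round(yw-yaw,2))
E
python3 -c "
from h import *
go(.4995,-.3388,.236,11.8)"
```

```text
t 2.6 tcp [ 0.497  -0.3492  0.3221] yaw 11.15 tilt [-0.0017 -0.0016] gap 1.002 F [-0.2 -0.1 -0.1]
shift [ 4.6 -9.9 86.1] turn -0.65
```

Emit:
{"name": "servo_tool", "arguments": {
  "rows": [
    [[4.6,-9.9,10],-0.6,1],
    [[4.6,-9.9,40],-0.6,1],
    [[4.6,-9.9,60],-0.6,1],
    [[4.6,-9.9,60],-0.6,1]
  ]
}}

```text
t: 3.0
tcp_pos: [0.4979, -0.337, 0.2589]
tool_rot: [0.995, 0.103, -0.004, -0.002]
force: [-0.7, -0.1, -0.3]
finger_gap: 1.0
```

```bash
python3 -c "
from h import *
go(.4995,-.3388,.236,11.8)
s=snapshot('wrist'); cv2.imwrite('pics/w3.png',s['image']); np.save('w3P.npy',pts(s))"
```

```text
t 3.0 tcp [ 0.4979 -0.337   0.2589] yaw 11.77 tilt [-0.0077  0.004 ] gap 1.0 F [-0.7 -0.1 -0.3]
shift [ 1.4  2.2 22.9] turn -0.03
```

View pics/w3.png

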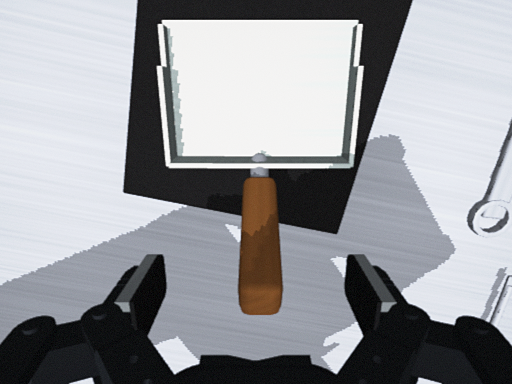

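Emit:
{"name": "servo_tool", "arguments": {
  "rows": [
    [[1.5,2,15],0,1],
    [[1.5,2,23],0,1],
    [[1.5,2,23],0,0.3],
    [[1.5,2,23],0,-0.5],
    [[1.5,2,23],0,-1],
    [[1.5,2,23],0,-1],
    [[1.5,2,23],0,-1],
    [[1.5,2,23],0,-1]
  ],
  "force": 110
}}

```text
t: 3.85
tcp_pos: [0.5005, -0.3391, 0.2382]
tool_rot: [0.995, 0.103, -0.002, -0.001]
force: [-0.4, 0.1, 2.4]
finger_gap: 0.218
```

Emit:
{"name": "servo_tool", "arguments": {
  "rows": [
    [[0,0,0],0,-1],
    [[0,0,0],0,-1],
    [[0,0,0],0,-1]
  ]
}}

```text
t: 4.15
tcp_pos: [0.5005, -0.3391, 0.2383]
tool_rot: [0.995, 0.103, -0.002, -0.001]
force: [-0.7, 0.8, 1.7]
finger_gap: 0.22
```

```bash
python3 -c "
from h import *
go(.4995,-.3388,.236,11.8); print(sense()['ft_torque'])"
```

```text
t 4.15 tcp [ 0.5005 -0.3391  0.2383] yaw 11.79 tilt [-0.0045  0.0009] gap 0.22 F [-0.7  0.8  1.7]
shift [-0.9 -0.5  2.3] turn -0.01
[-0.00285266 -0.00331714  0.0210369 ]
```

Emit:
{"name": "servo_tool", "arguments": {
  "rows": [
    [[0,0,-10],0,-1],
    [[0,0,-30],0,-1],
    [[0,0,-50],0,-1],
    [[0,0,-60],0,-1],
    [[0,0,-60],0,-1],
    [[0,0,-60],0,-1]
  ]
}}

```text
t: 4.75
tcp_pos: [0.5005, -0.339, 0.298]
tool_rot: [0.995, 0.103, -0.002, -0.001]
force: [-0.2, 0.4, -2.2]
finger_gap: 0.219
```

```bash
cat >> h.py <<'E'
def pan(save=None):
    # fit the scoop floor plane seen by the wrist camera, report pitch/roll in tool axes
    st=sense(); s=snapshot("wrist"); P=pts(s); I=s["image"]
    if save: cv2.imwrite(save,I)
    R=Ro.from_quat(st["tool_rot"]).as_matrix()
    yw=np.arctan2(R[1,0],R[0,0]); T=np.array([[np.cos(yw),np.sin(yw),0],[-np.sin(yw),np.cos(yw),0],[0,0,1]])
    Q=(P-st["tcp_pos"])@T.T   # frame at tcp, x along tool x, y left, z up
    m=(Q[...,0]>.03)&(Q[...,0]<.12)&(abs(Q[...,1])<.05)&(Q[...,2]<-.17)&(Q[...,2]>-.30)
    q=Q[m]
    for _ in range(6):
        c=np.linalg.lstsq(np.c_[q[:,:2],np.ones(len(q))],q[:,2],rcond=None)[0]; r=q[:,2]-q[:,:2]@c[:2]-c[2]; q=q[abs(r)<max(.002,1.5*r.std())]
    h=np.median(q[:,2]); print("pan n",len(q),"pitch(nose up) deg",round(np.degrees(np.arctan(c[0])),2),"roll",round(np.degrees(np.arctan(c[1])),2),"z at x=73mm:",round(c[2]+.0735*c[0],4), "abs",round(st["tcp_pos"][2]+c[2]+.0735*c[0],4))
    full=Q[(abs(Q[...,2]-Q[...,:2]@c[:2]-c[2])<.003)&(I.min(-1)>90)&(Q[...,0]>0)&(Q[...,0]<.16)&(abs(Q[...,1])<.08)]
    print("ext x",np.round(np.percentile(full[:,0],[1,99]),4),"y",np.round(np.percentile(full[:,1],[1,99]),4))
    return Q,I,c
E
python3 -c "
from h import *
go(.4867,-.0079,.30,7.5); pan()"
```

```text
t 4.75 tcp [ 0.5005 -0.339   0.298 ] yaw 11.79 tilt [-0.0051  0.0014] gap 0.219 F [-0.2  0.4 -2.2]
shift [  54.1 -326.9   -1.5] turn 4.29
pan n 23918 pitch(nose up) deg -0.15 roll 0.12 z at x=73mm: -0.2325 abs 0.0655
ext x [0.0326 0.1183] y [-0.0581  0.0586]
```

Emit:
{"name": "servo_tool", "arguments": {
  "rows": [
    [[5,-30,0],0.5,-1],
    [[13,-80,0],1,-1],
    [[21,-130,0],2,-1],
    [[29,-175,0],3,-1],
    [[37,-220,0],4.3,-1],
    [[45,-265,0],4.3,-1],
    [[51,-305,0],4.3,-1],
    [[54,-327,0],4.3,-1]
  ]
}}

```text
t: 5.6
tcp_pos: [0.485, -0.0047, 0.2973]
tool_rot: [0.998, 0.066, -0.005, -0.002]
force: [-0.6, -0.9, -1.7]
finger_gap: 0.217
```

Emit:
{"name": "servo_tool", "arguments": {
  "rows": [
    [[0,0,0],0,-1],
    [[0,0,0],0,-1]
  ]
}}

```text
t: 5.8
tcp_pos: [0.4847, -0.0042, 0.2966]
tool_rot: [0.998, 0.067, -0.006, -0.002]
force: [0.3, -0.8, -1.4]
finger_gap: 0.217
```

```bash
python3 -c "
from h import *
go(.4867,-.0079,.237,7.5); Q,I,c=pan('pics/w4.png')"
```

```text
t 5.8 tcp [ 0.4847 -0.0042  0.2966] yaw 7.73 tilt [-0.0118  0.004 ] gap 0.217 F [ 0.3 -0.8 -1.4]
shift [ 2.2  4.3 59.6] turn 0.23
pan n 23991 pitch(nose up) deg -0.51 roll 0.29 z at x=73mm: -0.233 abs 0.0636
ext x [0.0312 0.1169] y [-0.0574  0.0591]
```

View pics/w4.png

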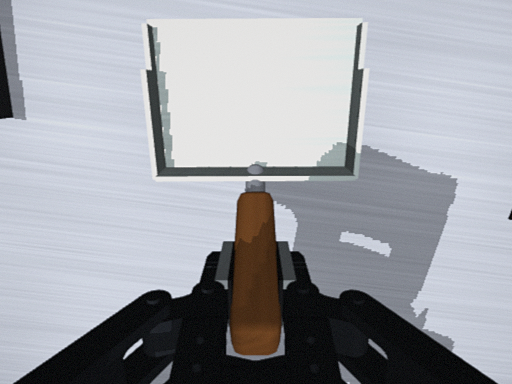

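Emit:
{"name": "servo_tool", "arguments": {
  "rows": [
    [[1,2,15],0.2,-1],
    [[2,4,35],0.2,-1],
    [[2,4,50],0.2,-1],
    [[2,4,57],0.2,-1],
    [[2,4,59],0.2,-1],
    [[2,4,61],0.2,-1],
    [[2,4,61],0.2,-1]
  ]
}}

```text
t: 6.55
tcp_pos: [0.4873, -0.0089, 0.2362]
tool_rot: [0.998, 0.065, -0.005, -0.002]
force: [0.7, 0.2, -2.6]
finger_gap: 0.218
```

```bash
python3 -c "
from h import *
go(.5671,.0027,.237,7.5); Q,I,c=pan()"
```

```text
t 6.55 tcp [ 0.4873 -0.0089  0.2362] yaw 7.42 tilt [-0.0093  0.0032] gap 0.218 F [ 0.7  0.2 -2.6]
shift [80.6 -1.2 -1.6] turn -0.08
pan n 24181 pitch(nose up) deg -0.45 roll 0.22 z at x=73mm: -0.2328 abs 0.0034
ext x [0.0035 0.127 ] y [-0.0786  0.0778]
```

Emit:
{"name": "servo_tool", "arguments": {
  "rows": [
    [[0,0,1],0,-1],
    [[0,0,2],0,-1],
    [[0,0,2.5],0,-1],
    [[0,0,2.5],0,-1]
  ]
}}

```text
t: 7.0
tcp_pos: [0.4872, -0.0085, 0.2352]
tool_rot: [0.998, 0.065, -0.004, -0.002]
force: [-3.0, 0.7, 9.9]
finger_gap: 0.217
```

```bash
python3 -c "
from h import *
go(.5671,.0027,.235,7.5); Q,I,c=pan()"
```

```text
t 7.0 tcp [ 0.4872 -0.0085  0.2352] yaw 7.46 tilt [-0.0077  0.0027] gap 0.217 F [-3.   0.7  9.9]
shift [80.7 -0.8 -0.4] turn -0.04
pan n 24275 pitch(nose up) deg -0.11 roll -0.01 z at x=73mm: -0.2323 abs 0.0028
ext x [0.0018 0.1271] y [-0.0786  0.0786]
```

Emit:
{"name": "servo_tool", "arguments": {
  "rows": [
    [[5,0,1.2],0,-1],
    [[13,0,1.1],0,-1],
    [[21,0,1.1],0,-1],
    [[29,0,1.0],0,-1],
    [[36,0,1.0],0,-1],
    [[42,0,0.9],0,-1],
    [[48,0,0.9],0,-1],
    [[53,0,0.8],0,-1]
  ]
}}

```text
t: 7.85
tcp_pos: [0.5365, -0.0005, 0.2355]
tool_rot: [0.998, 0.065, -0.008, -0.003]
force: [-11.0, 1.1, 14.9]
finger_gap: 0.22
```

```bash
python3 -c "
from h import *
go(.5671,.0027,.235,7.5); Q,I,c=pan('pics/w5.png')"
```

```text
t 7.85 tcp [ 5.365e-01 -5.000e-04  2.355e-01] yaw 7.5 tilt [-0.0162  0.0041] gap 0.22 F [-11.    1.1  14.9]
shift [30.8  0.8  0. ] turn 0.0
pan n 24418 pitch(nose up) deg -0.25 roll 0.12 z at x=73mm: -0.2325 abs 0.003
ext x [0.002  0.1242] y [-0.0786  0.0785]
```

View pics/w5.png

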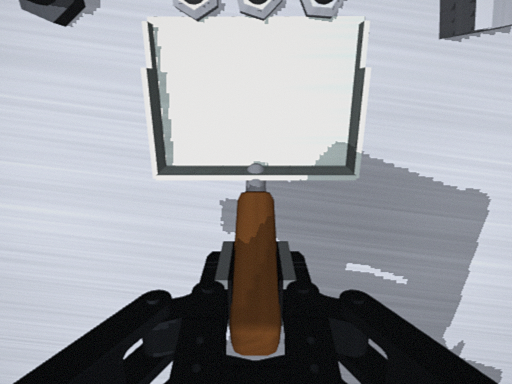

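Emit:
{"name": "servo_tool", "arguments": {
  "rows": [
    [[4,0,0.9],0,-1],
    [[8,0,0.8],0,-1],
    [[12,0,0.8],0,-1],
    [[16,0,0.7],0,-1],
    [[20,0,0.6],0,-1],
    [[24,0,0.6],0,-1],
    [[27,0,0.5],0,-1],
    [[30,0,0.5],0,-1]
  ]
}}

```text
t: 8.7
tcp_pos: [0.5654, 0.0039, 0.2352]
tool_rot: [0.998, 0.066, -0.01, -0.003]
force: [-7.9, 1.1, 8.0]
finger_gap: 0.22
```

```bash
python3 -c "
from h import *
go(.5671,.0027,.235,7.5); Q,I,c=pan('pics/w6.png')"
```

```text
t 8.7 tcp [0.5654 0.0039 0.2352] yaw 7.52 tilt [-0.0194  0.0046] gap 0.22 F [-7.9  1.1  8. ]
shift [1.6 1.5 0.2] turn 0.02
pan n 18558 pitch(nose up) deg 0.06 roll 0.08 z at x=73mm: -0.2323 abs 0.0029
ext x [0.0014 0.1189] y [-0.0788  0.0787]
```

View pics/w6.png

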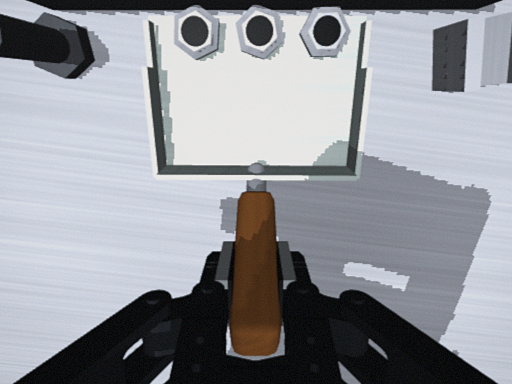

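Emit:
{"name": "servo_tool", "arguments": {
  "rows": [
    [[1.5,0,0.5],0,-1],
    [[3,0,0.5],0,-1],
    [[3,0,0.5],0,-1],
    [[2,0,0],0,-1],
    [[0,0,-1],0,-1],
    [[-2,0,-4],0,-1],
    [[-3,0,-10],0,-1],
    [[-4,0,-18],0,-1]
  ],
  "force": 120
}}

```text
t: 9.55
tcp_pos: [0.5621, 0.0034, 0.2533]
tool_rot: [0.998, 0.066, -0.009, -0.003]
force: [0.8, -0.4, -1.5]
finger_gap: 0.218
```

Emit:
{"name": "servo_tool", "arguments": {
  "rows": [
    [[-1,0,-8],0,-1],
    [[-3,0,-20],0,-1],
    [[-5,0,-35],0,-1],
    [[-7,0,-50],0,-1],
    [[-9,0,-64],0,-1],
    [[-10,0,-74],0,-1],
    [[-10,0,-80],0,-1],
    [[-10,0,-80],0,-1]
  ]
}}

```text
t: 10.35
tcp_pos: [0.554, 0.0016, 0.3345]
tool_rot: [0.998, 0.066, -0.008, -0.003]
force: [0.0, 0.3, -3.0]
finger_gap: 0.214
```

```bash
python3 -c "
from h import *
go(.50,.297,.34,7.5); Q,I,c=pan('pics/w7.png')
m=(Q[...,2]-Q[...,:2]@c[:2]-c[2]); k=((m>.010)&(m<.017)&(Q[...,0]>.04)&(abs(Q[...,1])<.056)).astype(np.uint8); n,l,s,_=cv2.connectedComponentsWithStats(k)
for i in range(1,n):
    if s[i,4]>60: print(s[i],np.round(np.median(Q[l==i],0),4))
P=np.load('topP.npy'); I=np.load('topI.npy')
"
```

```text
t 10.35 tcp [0.554  0.0016 0.3345] yaw 7.53 tilt [-0.0171  0.0043] gap 0.214 F [ 0.   0.3 -3. ]
shift [ -14.9 -299.9   -3.3] turn 0.03
pan n 18008 pitch(nose up) deg -0.21 roll 0.16 z at x=73mm: -0.2327 abs 0.1018
ext x [0.0302 0.1159] y [-0.0581  0.0588]
[ 235    9   47   53 1638] [ 0.1052 -0.0008 -0.2203]
[ 173   11   45   53 1623] [ 0.1049  0.0337 -0.2201]
[ 300   12   49   49 1637] [ 0.1052 -0.0367 -0.2203]
```

View pics/w7.png

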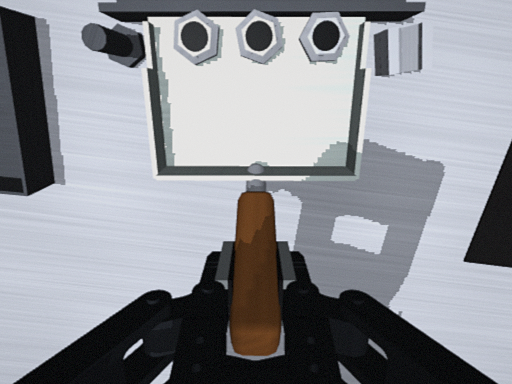

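Emit:
{"name": "servo_tool", "arguments": {
  "rows": [
    [[0,-5,0],0.1,-1],
    [[-1,-15,0],0.3,-1],
    [[-2,-30,0],0.6,-1],
    [[-3,-48,0],1.0,-1],
    [[-4,-66,0],1.3,-1],
    [[-5,-82,0],1.6,-1],
    [[-5,-94,0],1.8,-1],
    [[-5,-100,0],1.9,-1]
  ]
}}

```text
t: 11.2
tcp_pos: [0.5352, 0.1016, 0.3342]
tool_rot: [0.999, 0.05, -0.01, -0.003]
force: [0.2, -0.1, -3.0]
finger_gap: 0.217
```

Emit:
{"name": "servo_tool", "arguments": {
  "rows": [
    [[0,-5,0],0.1,-1],
    [[-1,-15,0],0.3,-1],
    [[-2,-30,0],0.6,-1],
    [[-3,-48,0],1.0,-1],
    [[-4,-66,0],1.3,-1],
    [[-5,-82,0],1.6,-1],
    [[-6,-94,0],1.8,-1],
    [[-6,-100,0],1.9,-1]
  ]
}}

```text
t: 12.0
tcp_pos: [0.519, 0.2015, 0.3349]
tool_rot: [0.999, 0.033, -0.01, -0.003]
force: [0.2, 0.0, -2.5]
finger_gap: 0.216
```

```bash
python3 -c "
from h import *
go(.50,.297,.335,1.8); Q,I,c=pan()"
```

```text
t 12.0 tcp [0.519  0.2015 0.3349] yaw 3.83 tilt [-0.02    0.0049] gap 0.216 F [ 0.2  0.  -2.5]
shift [-12.6 -96.6   0.7] turn 2.03
pan n 17369 pitch(nose up) deg -0.37 roll 0.14 z at x=73mm: -0.233 abs 0.1019
ext x [0.0295 0.1152] y [-0.0582  0.0589]
```

Emit:
{"name": "servo_tool", "arguments": {
  "rows": [
    [[0,-5,0],0.1,-1],
    [[-1,-15,0],0.3,-1],
    [[-3,-30,0],0.6,-1],
    [[-5,-48,0],1.0,-1],
    [[-8,-66,0],1.4,-1],
    [[-10,-82,0],1.7,-1],
    [[-12,-92,0],1.9,-1],
    [[-12.5,-96,0],2.0,-1]
  ]
}}

```text
t: 12.85
tcp_pos: [0.4998, 0.2976, 0.3358]
tool_rot: [1.0, 0.016, -0.01, -0.003]
force: [0.4, -1.5, -2.8]
finger_gap: 0.221
```

```bash
python3 -c "
from h import *
go(.50,.297,.335,1.8); Q,I,c=pan('pics/w8.png'); np.save('w8Q.npy',Q)
# tray from first wrist pictures/top: near and far walls
P=np.load('w2P.npy'); m=(P[...,2]>.036)&(P[...,2]<.046)&(P[...,1]>.15)&(P[...,0]<.68); A=P[m]; print('w2 tray rim',len(A),A.min(0),A.max(0))
r=cv2.minAreaRect((A[:,:2]*1000).astype(np.float32)); print(r, cv2.boxPoints(r).tolist())
s=snapshot('wrist'); P=pts(s); m=(P[...,2]>.034)&(P[...,2]<.048)&(P[...,1]>.15)&(P[...,1]<.42)&(P[...,0]<.7)&(P[...,0]>.45); A=P[m]; print(len(A))
if len(A): r=cv2.minAreaRect((A[:,:2]*1000).astype(np.float32)); print(r, cv2.boxPoints(r).tolist())
"
```

```text
t 12.85 tcp [0.4998 0.2976 0.3358] yaw 1.88 tilt [-0.0199  0.0054] gap 0.221 F [ 0.4 -1.5 -2.8]
shift [0.2 0.6 0.7] turn 0.08
pan n 17385 pitch(nose up) deg -0.38 roll 0.14 z at x=73mm: -0.233 abs 0.1028
ext x [0.0296 0.1152] y [-0.0582  0.0588]
w2 tray rim 1247 [0.51155643 0.20287612 0.03600734] [0.66357355 0.28192275 0.04328414]
((587.3994140625, 243.9710235595703), (150.820068359375, 79.04298400878906), 1.2322299480438232) [[511.15692138671875, 281.8616943359375], [512.8567504882812, 202.83700561523438], [663.6419067382812, 206.08035278320312], [661.9420776367188, 285.10504150390625]]
1261
((574.9566040039062, 295.7701416015625), (127.89131164550781, 180.9292449951172), 1.720576524734497) [[508.32354736328125, 384.27398681640625], [513.7560424804688, 203.42633056640625], [641.5896606445312, 207.26629638671875], [636.1571655273438, 388.11395263671875]]
```

View pics/w8.png

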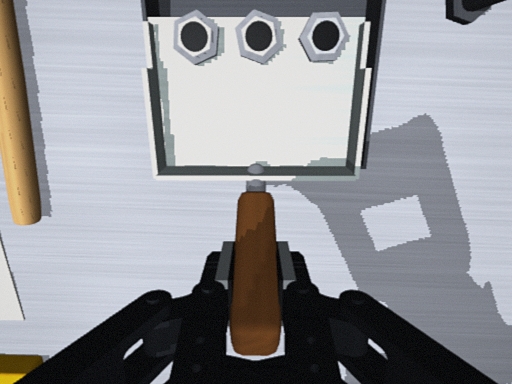

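Emit:
{"name": "servo_tool", "arguments": {
  "rows": [
    [[0,0,4],0,-1],
    [[0,0,12],0,-1],
    [[0,0,24],0,-1],
    [[0,0,38],0,-1],
    [[0,0,52],0,-1],
    [[0,0,64],0,-1],
    [[0,0,71],0,-1],
    [[0,0,73],0,-1]
  ]
}}

```text
t: 13.75
tcp_pos: [0.4983, 0.2972, 0.2614]
tool_rot: [1.0, 0.016, -0.011, -0.002]
force: [0.2, -0.6, -3.0]
finger_gap: 0.22
```

Emit:
{"name": "servo_tool", "arguments": {
  "rows": [
    [[4,0,0],0,-1],
    [[10,0,0],0,-1],
    [[16,0,0],0,-1],
    [[22,0,0],0,-1],
    [[28,0,0],0,-1],
    [[32,0,0],0,-1],
    [[35,0,0],0,-1],
    [[35,0,0],0,-1]
  ]
}}

```text
t: 14.55
tcp_pos: [0.5338, 0.2983, 0.2607]
tool_rot: [1.0, 0.016, -0.011, -0.002]
force: [-0.2, -0.6, -2.6]
finger_gap: 0.214
```

```bash
python3 -c "
from h import *
go(.541,.297,.262,1.8); Q,I,c=pan()"
```

```text
t 14.55 tcp [0.5338 0.2983 0.2607] yaw 1.86 tilt [-0.0213  0.0046] gap 0.214 F [-0.2 -0.6 -2.6]
shift [ 7.2  1.6 -1.5] turn 0.06
pan n 17311 pitch(nose up) deg -0.46 roll 0.09 z at x=73mm: -0.2331 abs 0.0276
ext x [0.0291 0.1148] y [-0.0585  0.0587]
```

Emit:
{"name": "servo_tool", "arguments": {
  "rows": [
    [[2,0,0],0,-1],
    [[4,0,0],0,-1],
    [[6,0,0],0,-1],
    [[8,0,0],0,-1],
    [[10,0,-2],0,-1],
    [[12,0,-4],0,-1]
  ],
  "force": 30
}}

```text
t: 15.2
tcp_pos: [0.544, 0.2985, 0.2635]
tool_rot: [1.0, 0.016, -0.014, -0.002]
force: [-4.2, 0.5, -5.3]
finger_gap: 0.213
```

```bash
python3 -c "
from h import *
go(.541,.297,.262,1.8); Q,I,c=pan()"
```

```text
t 15.2 tcp [0.544  0.2985 0.2635] yaw 1.89 tilt [-0.0287  0.0027] gap 0.213 F [-4.2  0.5 -5.3]
shift [-3.   1.4  1.6] turn 0.09
pan n 13802 pitch(nose up) deg -0.79 roll -0.07 z at x=73mm: -0.2341 abs 0.0294
ext x [0.0267 0.1125] y [-0.0587  0.0584]
```

Emit:
{"name": "servo_tool", "arguments": {
  "rows": [
    [[3,0,-4],0,-1],
    [[6,0,-8],0,-1],
    [[10,0,-13],0,-1],
    [[14,0,-18],0,-1],
    [[18,0,-22],0,-1],
    [[22,0,-26],0,-1],
    [[26,0,-30],0,-1],
    [[30,0,-33],0,-1]
  ],
  "force": 20
}}

```text
t: 16.05
tcp_pos: [0.5728, 0.299, 0.2948]
tool_rot: [1.0, 0.016, -0.019, -0.001]
force: [-6.2, -0.6, -2.1]
finger_gap: 0.218
```

```bash
python3 -c "
from h import *
go(.574,.297,.297,1.8); Q,I,c=pan()"
```

```text
t 16.05 tcp [0.5728 0.299  0.2948] yaw 1.87 tilt [-0.0385  0.0005] gap 0.218 F [-6.2 -0.6 -2.1]
shift [ 1.1  2.  -2.2] turn 0.07
pan n 7296 pitch(nose up) deg -31.27 roll 0.05 z at x=73mm: -0.2694 abs 0.0254
ext x [0.0312 0.1196] y [-0.0758  0.076 ]
```

Emit:
{"name": "servo_tool", "arguments": {
  "rows": [
    [[4,0,-4],0,-1],
    [[8,0,-7],0,-1],
    [[12,0,-10],0,-1],
    [[15,0,-12],0,-1],
    [[10,0,-13],0,-1],
    [[4,0,-14],0,-1],
    [[-4,0,-16],0,-1],
    [[-12,0,-18],0,-1]
  ],
  "force": 40
}}

```text
t: 16.9
tcp_pos: [0.5624, 0.2987, 0.3152]
tool_rot: [1.0, 0.016, -0.017, -0.001]
force: [-1.1, 1.1, -2.9]
finger_gap: 0.213
```

```bash
python3 -c "
from h import *
go(.574,.297,.297,1.8); Q,I,c=pan('pics/w9.png'); np.save('w9Q.npy',Q)
for v in range(0,200,15): print(v,np.round(Q[v,[200,228,256,300]][:,[0,2]],3).tolist(), I[v,228].tolist())"
```

```text
t 16.9 tcp [0.5624 0.2987 0.3152] yaw 1.84 tilt [-0.0332  0.0018] gap 0.213 F [-1.1  1.1 -2.9]
shift [12.1  2.1 17.8] turn 0.04
pan n 6341 pitch(nose up) deg -19.02 roll 0.07 z at x=73mm: -0.2682 abs 0.047
ext x [0.0007 0.0974] y [-0.0589  0.0596]
0 [[0.138, -0.316], [0.137, -0.314], [0.138, -0.315], [0.134, -0.296]] [239, 233, 230]
15 [[0.127, -0.315], [0.127, -0.314], [0.127, -0.314], [0.127, -0.314]] [235, 227, 225]
30 [[0.116, -0.313], [0.117, -0.315], [0.117, -0.315], [0.117, -0.315]] [237, 230, 227]
45 [[0.106, -0.314], [0.106, -0.315], [0.106, -0.314], [0.105, -0.313]] [239, 232, 230]
60 [[0.094, -0.313], [0.094, -0.312], [0.094, -0.311], [0.094, -0.312]] [73, 70, 65]
75 [[0.083, -0.312], [0.083, -0.312], [0.083, -0.311], [0.083, -0.313]] [132, 119, 114]
90 [[0.073, -0.256], [0.072, -0.268], [0.073, -0.254], [0.073, -0.257]] [244, 245, 240]
105 [[0.063, -0.252], [0.062, -0.265], [0.063, -0.252], [0.063, -0.252]] [232, 232, 222]
120 [[0.053, -0.252], [0.052, -0.261], [0.053, -0.251], [0.053, -0.253]] [245, 245, 239]
135 [[0.042, -0.256], [0.042, -0.257], [0.042, -0.258], [0.042, -0.257]] [244, 244, 237]
150 [[0.032, -0.254], [0.032, -0.254], [0.032, -0.253], [0.032, -0.253]] [244, 244, 240]
165 [[0.022, -0.25], [0.022, -0.251], [0.022, -0.25], [0.022, -0.25]] [245, 245, 243]
180 [[0.012, -0.245], [0.012, -0.246], [0.012, -0.246], [0.012, -0.246]] [244, 245, 239]
195 [[0.002, -0.242], [0.002, -0.241], [0.002, -0.241], [0.002, -0.242]] [194, 192, 181]
```

Emit:
{"name": "servo_tool", "arguments": {
  "rows": [
    [[2,0,10],0,-1],
    [[5,0,20],0,-1],
    [[10,0,26],0,-1],
    [[17,0,26],0,-1],
    [[24,0,22],0,-1],
    [[31,0,17],0,-1],
    [[38,0,14],0,-1],
    [[45,0,10],0,-1]
  ],
  "force": 25
}}

```text
t: 17.75
tcp_pos: [0.6031, 0.3, 0.3023]
tool_rot: [1.0, 0.016, -0.024, 0.0]
force: [-6.3, 0.3, -5.6]
finger_gap: 0.219
```

Emit:
{"name": "servo_tool", "arguments": {
  "rows": [
    [[4,0,-2],0,-1],
    [[8,0,-4],0,-1],
    [[12,0,-5],0,-1],
    [[15,0,-6],0,-1],
    [[18,0,-7],0,-1],
    [[18,0,-7],0,-1]
  ]
}}

```text
t: 18.35
tcp_pos: [0.6191, 0.3006, 0.3068]
tool_rot: [0.999, 0.016, -0.03, 0.001]
force: [-7.4, 0.5, -4.3]
finger_gap: 0.221
```

```bash
cat >> h.py <<'E'
def prof(f=None):
    st=sense(); Q,I,c=pan(f)
    for v in range(0,215,15): print(v,np.round(Q[v,[180,200,228,256,285,300]][:,[0,2]]+[st["tcp_pos"][0],st["tcp_pos"][2]],3).tolist(), I[v,228].tolist())
    return Q,I
E
python3 -c "
from h import *
go(.62,.297,.309,1.8); prof()"
```

```text
t 18.35 tcp [0.6191 0.3006 0.3068] yaw 1.87 tilt [-0.0598 -0.0025] gap 0.221 F [-7.4  0.5 -4.3]
shift [ 0.6  3.6 -2.2] turn 0.07
pan n 3691 pitch(nose up) deg 46.21 roll -5.65 z at x=73mm: -0.2323 abs 0.0745
ext x [0.0153 0.041 ] y [-0.0614  0.07  ]
0 [[0.746, 0.001], [0.746, 0.001], [0.746, 0.001], [0.746, 0.001], [0.729, 0.097], [0.724, 0.124]] [242, 235, 233]
15 [[0.736, 0.0], [0.736, 0.001], [0.736, 0.0], [0.736, 0.002], [0.722, 0.098], [0.719, 0.12]] [241, 235, 232]
30 [[0.726, 0.0], [0.726, 0.002], [0.726, 0.0], [0.726, 0.001], [0.716, 0.097], [0.715, 0.104]] [246, 239, 237]
45 [[0.715, 0.001], [0.716, 0.0], [0.716, 0.0], [0.716, 0.001], [0.71, 0.091], [0.709, 0.098]] [247, 241, 239]
60 [[0.705, 0.001], [0.705, 0.001], [0.705, 0.001], [0.705, 0.001], [0.703, 0.083], [0.702, 0.089]] [247, 242, 240]
75 [[0.694, 0.001], [0.694, 0.001], [0.694, 0.001], [0.694, 0.001], [0.694, -0.0], [0.694, -0.0]] [248, 243, 241]
90 [[0.682, 0.001], [0.682, 0.001], [0.682, 0.0], [0.682, -0.0], [0.682, 0.002], [0.682, 0.001]] [246, 240, 237]
105 [[0.67, 0.002], [0.67, 0.002], [0.67, 0.002], [0.67, 0.002], [0.67, -0.001], [0.67, 0.001]] [248, 243, 240]
120 [[0.66, 0.017], [0.66, 0.018], [0.66, 0.019], [0.66, 0.018], [0.661, 0.02], [0.66, 0.02]] [40, 36, 37]
135 [[0.649, 0.024], [0.652, 0.037], [0.649, 0.024], [0.652, 0.04], [0.649, 0.023], [0.652, 0.039]] [184, 186, 172]
150 [[0.639, 0.03], [0.642, 0.044], [0.639, 0.031], [0.643, 0.047], [0.639, 0.032], [0.642, 0.045]] [227, 227, 211]
165 [[0.629, 0.039], [0.629, 0.039], [0.629, 0.04], [0.629, 0.04], [nan, nan], [0.629, 0.039]] [243, 243, 236]
180 [[0.619, 0.046], [0.62, 0.048], [0.619, 0.046], [0.619, 0.046], [0.619, 0.046], [0.619, 0.046]] [243, 242, 235]
195 [[0.61, 0.053], [0.61, 0.053], [0.61, 0.053], [0.61, 0.053], [0.61, 0.053], [0.61, 0.054]] [246, 246, 238]
210 [[0.6, 0.059], [0.601, 0.061], [0.601, 0.06], [0.6, 0.059], [0.6, 0.06], [0.6, 0.06]] [177, 178, 165]
```

Emit:
{"name": "servo_tool", "arguments": {
  "rows": [
    [[-8,0,0],0,-1],
    [[-20,0,0],0,-1],
    [[-32,0,-1],0,-1],
    [[-42,0,-2],0,-1],
    [[-48,0,-4],0,-1],
    [[-50,0,-8],0,-1],
    [[-50,0,-15],0,-1],
    [[-50,0,-22],0,-1]
  ],
  "force": 70
}}

```text
t: 19.2
tcp_pos: [0.5711, 0.2991, 0.3326]
tool_rot: [0.999, 0.016, -0.029, 0.001]
force: [-0.0, 0.1, -1.7]
finger_gap: 0.22
```

```bash
python3 -c "
from h import *
go(.57,.297,.34,1.8); prof('pics/w10.png')"
```

```text
t 19.2 tcp [0.5711 0.2991 0.3326] yaw 1.86 tilt [-0.0579 -0.0021] gap 0.22 F [-0.   0.1 -1.7]
shift [-1.6  2.  -7.3] turn 0.06
pan n 1820 pitch(nose up) deg -9.4 roll -0.09 z at x=73mm: -0.2896 abs 0.0431
ext x [0.0274 0.0893] y [-0.0742  0.074 ]
0 [[0.703, 0.001], [0.703, 0.002], [0.703, -0.0], [0.703, -0.0], [0.698, 0.032], [0.696, 0.04]] [241, 234, 230]
15 [[0.692, 0.002], [0.692, 0.002], [0.692, 0.002], [0.692, 0.0], [0.692, 0.002], [0.692, 0.0]] [242, 236, 233]
30 [[0.681, 0.001], [0.681, 0.003], [0.681, 0.001], [0.681, 0.0], [0.681, 0.0], [nan, nan]] [241, 235, 231]
45 [[0.67, 0.001], [0.67, 0.0], [0.67, 0.001], [0.67, 0.001], [0.67, -0.001], [0.67, 0.002]] [242, 235, 232]
60 [[0.657, 0.029], [0.657, 0.028], [0.657, 0.025], [0.657, 0.022], [0.657, 0.022], [nan, nan]] [62, 56, 55]
75 [[0.646, 0.004], [0.646, 0.005], [0.646, 0.005], [0.646, 0.014], [0.646, 0.003], [0.646, 0.003]] [137, 125, 119]
90 [[0.633, 0.004], [0.633, 0.003], [0.634, 0.015], [0.634, 0.018], [0.634, 0.016], [0.634, 0.016]] [181, 172, 165]
105 [[0.62, 0.004], [0.62, 0.004], [0.62, 0.003], [0.62, 0.003], [0.62, 0.004], [0.621, 0.013]] [133, 124, 117]
120 [[0.607, 0.004], [0.607, 0.004], [0.607, 0.004], [0.607, 0.004], [0.607, 0.004], [0.607, 0.003]] [75, 69, 65]
135 [[0.602, 0.051], [0.602, 0.052], [0.602, 0.051], [0.602, 0.051], [0.602, 0.052], [0.602, 0.052]] [239, 239, 231]
150 [[0.592, 0.058], [0.592, 0.058], [0.591, 0.057], [0.592, 0.059], [0.592, 0.06], [0.592, 0.059]] [237, 237, 228]
165 [[0.582, 0.067], [0.582, 0.067], [0.582, 0.066], [0.582, 0.066], [0.582, 0.066], [0.582, 0.067]] [241, 241, 232]
180 [[0.572, 0.074], [0.572, 0.073], [0.573, 0.074], [0.572, 0.072], [0.572, 0.072], [0.572, 0.073]] [238, 238, 230]
195 [[0.563, 0.08], [0.562, 0.08], [0.563, 0.08], [0.563, 0.08], [0.563, 0.08], [0.563, 0.08]] [243, 242, 235]
210 [[0.553, 0.087], [0.553, 0.086], [0.553, 0.087], [0.553, 0.086], [0.554, 0.088], [0.553, 0.087]] [174, 173, 163]
```

View pics/w10.png

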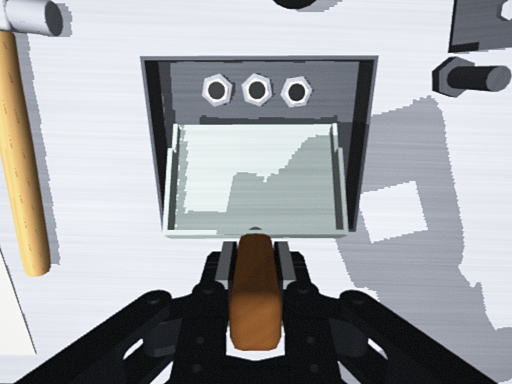

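```bash
python3 -c "
from h import *
go(.571,.299,.40,1.8);go(.58,0,.40,1.0);go(.589,-.3215,.40,0)"
```

```text
t 19.25 tcp [0.5716 0.2992 0.334 ] yaw 1.86 tilt [-0.0555 -0.0013] gap 0.217 F [ 0.1  0.5 -0.8]
shift [ -4.3   0.2 -65.8] turn 0.06
t 19.25 tcp [0.5716 0.2992 0.334 ] yaw 1.86 tilt [-0.0555 -0.0013] gap 0.217 F [ 0.1  0.5 -0.8]
shift [ -5.  299.3 -65.9] turn 0.86
t 19.25 tcp [0.5716 0.2992 0.334 ] yaw 1.86 tilt [-0.0555 -0.0013] gap 0.217 F [ 0.1  0.5 -0.8]
shift [ -6.4 620.9 -66. ] turn 1.86
```

Emit:
{"name": "servo_tool", "arguments": {
  "rows": [
    [[-4,0,-20],0,-1],
    [[-4,0,-45],0,-1],
    [[-4,10,-60],0,-1],
    [[-4,35,-66],0.2,-1],
    [[-4,75,-66],0.4,-1],
    [[-4,120,-66],0.6,-1],
    [[-5,165,-66],0.8,-1],
    [[-5,210,-66],0.9,-1]
  ],
  "force": 120
}}

```text
t: 20.05
tcp_pos: [0.5769, 0.0869, 0.4003]
tool_rot: [1.0, 0.008, -0.028, 0.001]
force: [0.8, 0.6, -1.0]
finger_gap: 0.216
```

```bash
python3 -c "
from h import *
go(.589,-.3215,.40,0)"
```

```text
t 20.05 tcp [0.5769 0.0869 0.4003] yaw 0.95 tilt [-0.055  -0.0017] gap 0.216 F [ 0.8  0.6 -1. ]
shift [5.300e+00 4.086e+02 4.000e-01] turn 0.95
```

Emit:
{"name": "servo_tool", "arguments": {
  "rows": [
    [[1,40,0],0.1,-1],
    [[2,85,0],0.3,-1],
    [[3,130,0],0.5,-1],
    [[4,180,0],0.7,-1],
    [[5,230,0],0.9,-1],
    [[5,275,0],0.9,-1],
    [[5,310,0],0.9,-1],
    [[5,330,0],0.9,-1]
  ]
}}

```text
t: 20.85
tcp_pos: [0.5868, -0.2469, 0.4004]
tool_rot: [1.0, -0.001, -0.027, 0.002]
force: [-0.2, 0.3, -1.5]
finger_gap: 0.217
```

Emit:
{"name": "servo_tool", "arguments": {
  "rows": [
    [[0,25,0],0,-1],
    [[0,55,10],0,-1],
    [[0,72,40],0,-1],
    [[0,77,65],0,-1],
    [[0,77,75],0,-1],
    [[0,77,75],0,-1]
  ]
}}

```text
t: 21.45
tcp_pos: [0.582, -0.3232, 0.3239]
tool_rot: [1.0, -0.001, -0.029, -0.0]
force: [0.2, -0.1, -0.8]
finger_gap: 0.218
```

```bash
python3 -c "
from h import *
go(.589,-.3215,.31,0); prof()"
```

```text
t 21.45 tcp [ 0.582  -0.3232  0.3239] yaw -0.13 tilt [-0.0582  0.0004] gap 0.218 F [ 0.2 -0.1 -0.8]
shift [ 7.8 -1.7 13.4] turn -0.13
pan n 1553 pitch(nose up) deg -35.34 roll -0.02 z at x=73mm: -0.311 abs 0.0129
ext x [0.0004 0.0944] y [-0.0717  0.0716]
0 [[0.712, 0.001], [0.712, 0.002], [0.712, 0.003], [0.713, 0.0], [0.712, 0.0], [0.712, 0.001]] [243, 237, 233]
15 [[0.702, 0.001], [0.702, 0.001], [0.702, 0.001], [0.702, 0.0], [0.702, 0.0], [0.702, -0.0]] [244, 237, 235]
30 [[0.691, 0.001], [0.691, -0.001], [0.691, 0.0], [0.691, 0.0], [0.691, 0.0], [0.691, 0.002]] [244, 238, 235]
45 [[0.68, -0.001], [0.68, -0.0], [0.68, 0.002], [0.68, 0.0], [0.68, 0.0], [0.68, 0.001]] [245, 240, 236]
60 [[0.669, 0.0], [0.669, 0.001], [0.669, 0.002], [0.669, 0.002], [0.669, 0.003], [0.669, -0.001]] [245, 239, 236]
75 [[0.657, 0.001], [0.657, 0.001], [0.657, 0.0], [0.657, 0.001], [0.657, 0.0], [0.657, 0.0]] [246, 240, 237]
90 [[0.645, 0.004], [0.645, 0.004], [0.645, 0.003], [0.645, 0.004], [0.645, 0.004], [0.645, 0.004]] [35, 33, 31]
105 [[0.632, 0.004], [0.632, 0.005], [0.632, 0.004], [0.632, 0.004],
[... 154 characters left out ...]
, 21]
135 [[0.613, 0.043], [0.613, 0.042], [0.613, 0.043], [0.613, 0.043], [0.613, 0.043], [0.613, 0.043]] [241, 241, 233]
150 [[0.603, 0.05], [0.603, 0.05], [0.603, 0.05], [0.603, 0.051], [0.603, 0.05], [0.603, 0.05]] [238, 238, 229]
165 [[0.593, 0.056], [0.593, 0.057], [0.593, 0.058], [0.593, 0.057], [0.593, 0.058], [0.593, 0.057]] [242, 243, 234]
180 [[0.583, 0.064], [0.583, 0.063], [0.583, 0.064], [0.583, 0.065], [0.584, 0.066], [0.583, 0.064]] [242, 242, 234]
195 [[0.573, 0.07], [0.573, 0.071], [0.573, 0.071], [0.574, 0.072], [0.573, 0.07], [0.574, 0.071]] [228, 228, 212]
210 [[0.564, 0.078], [0.564, 0.077], [0.564, 0.078], [0.564, 0.078], [0.564, 0.077], [0.564, 0.078]] [225, 225, 209]
```

Emit:
{"name": "servo_tool", "arguments": {
  "rows": [
    [[3,0,12],0,-1],
    [[6,0,24],0,-1],
    [[9,-1.5,32],0,-1],
    [[9,-1.5,35],0,-1],
    [[6,-1.5,37],0,-1],
    [[2,-1.5,39],0,-1],
    [[-3,-1.5,41],0,-1],
    [[-8,-1.5,43],0,-1]
  ],
  "force": 30
}}

```text
t: 22.3
tcp_pos: [0.5755, -0.3219, 0.2868]
tool_rot: [1.0, -0.001, -0.021, 0.003]
force: [5.7, 1.2, 8.6]
finger_gap: 0.223
```

```bash
python3 -c "
from h import *
go(.5675,-.3215,.28,0); pan()"
```

```text
t 22.3 tcp [ 0.5755 -0.3219  0.2868] yaw -0.16 tilt [-0.0417 -0.0064] gap 0.223 F [5.7 1.2 8.6]
shift [-7.7 -0.5  7.1] turn -0.16
pan n 11455 pitch(nose up) deg -4.43 roll -0.04 z at x=73mm: -0.2837 abs 0.0031
ext x [0.049  0.1288] y [-0.0783  0.0783]
```

Emit:
{"name": "servo_tool", "arguments": {
  "rows": [
    [[-5,0,3],0,-1],
    [[-10,0,6],0,-1],
    [[-15,0,9],0,-1],
    [[-20,0,13],0,-1],
    [[-24,0,17],0,-1],
    [[-28,0,21],0,-1]
  ],
  "force": 20
}}

```text
t: 22.95
tcp_pos: [0.5472, -0.3228, 0.2702]
tool_rot: [1.0, -0.002, -0.018, 0.005]
force: [-3.4, -0.7, 13.5]
finger_gap: 0.218
```

```bash
python3 -c "
from h import *
go(.52,-.3215,.25,0); prof()" | cut -c1-80
```

```text
t 22.95 tcp [ 0.5472 -0.3228  0.2702] yaw -0.21 tilt [-0.0364 -0.0099] gap 0.218
shift [-26.4  -1.4  21.2] turn -0.21
pan n 16157 pitch(nose up) deg -14.21 roll -0.12 z at x=73mm: -0.2608 abs 0.0094
ext x [0.0036 0.1211] y [-0.0733  0.0732]
0 [[0.674, 0.001], [0.674, 0.0], [0.674, 0.001], [0.674, 0.001], [0.674, 0.001],
15 [[0.666, 0.0], [0.666, 0.001], [0.666, 0.001], [0.666, 0.0], [0.666, 0.0], [0
30 [[0.657, 0.0], [0.657, 0.001], [0.657, -0.001], [0.657, 0.0], [0.657, 0.001],
45 [[0.647, 0.003], [0.647, 0.004], [0.647, 0.004], [0.648, 0.003], [0.648, 0.00
60 [[0.638, 0.003], [0.638, 0.004], [0.638, 0.005], [0.638, 0.005], [0.638, 0.00
75 [[0.628, 0.003], [0.628, 0.003], [0.628, 0.006], [0.628, 0.006], [0.628, 0.00
90 [[0.619, 0.009], [0.619, 0.009], [0.619, 0.008], [0.619, 0.007], [0.619, 0.00
105 [[0.609, 0.011], [0.609, 0.011], [0.609, 0.012], [0.609, 0.011], [0.609, 0.0
120 [[0.599, 0.014], [0.599, 0.015], [0.599, 0.016], [0.599, 0.014], [0.599, 0.0
135 [[0.589, 0.017], [0.589, 0.018], [0.589, 0.019], [0.589, 0.018], [0.589, 0.0
150 [[0.579, 0.021], [0.579, 0.02], [0.579, 0.021], [0.579, 0.021], [0.579, 0.02
165 [[0.569, 0.024], [0.569, 0.024], [0.569, 0.025], [0.569, 0.024], [0.569, 0.0
180 [[0.559, 0.027], [0.559, 0.028], [0.559, 0.027], [0.559, 0.027], [0.559, 0.0
195 [[0.55, 0.031], [0.549, 0.031], [0.549, 0.029], [0.549, 0.03], [0.55, 0.032]
210 [[0.526, 0.004], [0.526, 0.003], [0.526, 0.004], [0.551, 0.061], [0.526, 0.0
```

Emit:
{"name": "servo_tool", "arguments": {
  "rows": [
    [[-5,0,4],0,-1],
    [[-10,0,8],0,-1],
    [[-15,0,12],0,-1],
    [[-20,0,17],0,-1],
    [[-25,0,22],0,-1],
    [[-29,0,27],0,-1],
    [[-33,0,31],0,-1],
    [[-36,0,33],0,-1]
  ]
}}

```text
t: 23.8
tcp_pos: [0.5104, -0.3235, 0.2386]
tool_rot: [1.0, -0.003, -0.016, 0.006]
force: [3.7, 0.1, 2.5]
finger_gap: 0.216
```

```bash
python3 -c "
from h import *
go(.4935,-.3215,.238,0); prof()" | cut -c1-80
```

```text
t 23.8 tcp [ 0.5104 -0.3235  0.2386] yaw -0.3 tilt [-0.0326 -0.0118] gap 0.216 F
shift [-16.9  -1.9   1.1] turn -0.3
pan n 24808 pitch(nose up) deg -0.44 roll -0.32 z at x=73mm: -0.2325 abs 0.0061
ext x [0.0266 0.1126] y [-0.062   0.0551]
0 [[0.632, 0.004], [0.631, 0.005], [0.632, 0.004], [0.632, 0.002], [0.632, 0.005
15 [[0.624, 0.006], [0.624, 0.003], [0.624, 0.004], [0.624, 0.004], [0.624, 0.00
30 [[0.616, 0.007], [0.616, 0.007], [0.616, 0.005], [0.616, 0.005], [0.616, 0.00
45 [[0.609, 0.006], [0.609, 0.006], [0.609, 0.006], [0.609, 0.007], [0.609, 0.00
60 [[0.601, 0.006], [0.601, 0.006], [0.601, 0.006], [0.601, 0.006], [0.601, 0.00
75 [[0.592, 0.006], [0.592, 0.006], [0.592, 0.006], [0.592, 0.006], [0.592, 0.00
90 [[0.584, 0.005], [0.584, 0.006], [0.584, 0.006], [0.584, 0.006], [0.584, 0.00
105 [[0.575, 0.006], [0.575, 0.005], [0.575, 0.006], [0.575, 0.007], [0.575, 0.0
120 [[0.566, 0.006], [0.566, 0.007], [0.566, 0.006], [0.566, 0.007], [0.566, 0.0
135 [[0.557, 0.006], [0.557, 0.007], [0.557, 0.007], [0.557, 0.006], [0.557, 0.0
150 [[0.547, 0.007], [0.547, 0.006], [0.547, 0.007], [0.547, 0.006], [0.547, 0.0
165 [[0.537, 0.006], [0.537, 0.005], [0.537, 0.006], [0.54, 0.017], [0.537, 0.00
180 [[0.535, 0.03], [0.534, 0.03], [0.534, 0.031], [0.534, 0.03], [0.534, 0.031]
195 [[0.515, 0.004], [0.515, 0.004], [0.515, 0.004], [0.532, 0.049], [0.515, 0.0
210 [[0.505, 0.005], [0.505, 0.005], [0.504, 0.004], [0.528, 0.06], [0.504, 0.00
```

Emit:
{"name": "servo_tool", "arguments": {
  "rows": [
    [[-4,-1,0.3],0,-1],
    [[-8,-3,0.5],0,-1],
    [[-12,-5,0.6],0,-1],
    [[-14,-6,0.7],0,-1],
    [[-14,-6,0.7],0,-1]
  ],
  "force": 50
}}

```text
t: 24.35
tcp_pos: [0.4957, -0.3178, 0.2385]
tool_rot: [1.0, -0.003, -0.016, 0.006]
force: [2.4, -2.6, 5.7]
finger_gap: 0.218
```

```bash
python3 -c "
from h import *
go(.4935,-.3215,.238,0); pan()" | cut -c1-140
```

```text
t 24.35 tcp [ 0.4957 -0.3178  0.2385] yaw -0.37 tilt [-0.0325 -0.0125] gap 0.218 F [ 2.4 -2.6  5.7]
shift [-2.2  3.7  0.6] turn -0.37
pan n 24737 pitch(nose up) deg -0.39 roll -0.39 z at x=73mm: -0.2324 abs 0.0061
ext x [0.0266 0.1128] y [-0.0624  0.0548]
```

Emit:
{"name": "servo_tool", "arguments": {
  "rows": [
    [[0,0,0],0,-0.5],
    [[0,0,0],0,0],
    [[0,0,0],0,0.6],
    [[0,0,0],0,1],
    [[0,0,0],0,1],
    [[0,0,0],0,1],
    [[0,0,0],0,1]
  ],
  "force": 20
}}

```text
t: 25.1
tcp_pos: [0.4957, -0.3178, 0.2385]
tool_rot: [1.0, -0.003, -0.016, 0.006]
force: [0.0, -0.7, 0.8]
finger_gap: 0.998
```

Emit:
{"name": "servo_tool", "arguments": {
  "rows": [
    [[0,0,-15],0,1],
    [[0,0,-45],0,1],
    [[0,0,-80],0,1],
    [[0,0,-115],0,1],
    [[-5,0,-150],0,1],
    [[-10,0,-170],0,1],
    [[-10,0,-180],0,1],
    [[-10,0,-180],0,1]
  ]
}}

```text
t: 25.9
tcp_pos: [0.4919, -0.3156, 0.42]
tool_rot: [1.0, -0.003, -0.015, 0.007]
force: [-0.2, 0.7, -0.1]
finger_gap: 0.999
```

```bash
python3 - <<'E'
from h import *
go(.4935,-.3215,.4,0)
s=snapshot("wrist"); P=pts(s); I=s["image"]
m=((I.min(-1)>100)&(P[...,2]>.0045)&(P[...,2]<.04)&(abs(P[...,0]-.567)<.082)&(abs(P[...,1]+.3215)<.082)).astype(np.uint8)
n,l,st,_=cv2.connectedComponentsWithStats(m); k=1+st[1:,4].argmax(); Q=P[l==k]; print("pan",cv2.minAreaRect((Q[:,:2]*1000).astype(np.float32)),np.percentile(Q[:,2],[5,50,95]))
F=Q[Q[:,2]<.009]; c=np.linalg.lstsq(np.c_[F[:,:2],np.ones(len(F))],F[:,2],rcond=None)[0]; print("slope deg",np.degrees(c[:2]))
t=snapshot("top"); 
a=cv2.resize(I,(400,300)); b=cv2.resize(t["image"][90:290,20:460],(660,300)); cv2.imwrite("pics/fin.png",cv2.resize(np.hstack([a[:, :]]+[cv2.resize(t["image"][95:245,20:420],(400,300))]),(800,300)))
P=pts(t); R=P[168:213,142:198]; print("top")
E
```

```text
t 25.9 tcp [ 0.4919 -0.3156  0.42  ] yaw -0.36 tilt [-0.0307 -0.0143] gap 0.999 F [-0.2  0.7 -0.1]
shift [ 2.3  5.6 20. ] turn -0.36
pan ((561.0179443359375, -322.122314453125), (132.45291137695312, 94.3851547241211), 88.382080078125) [0.0047799  0.00595381 0.02628959]
slope deg [-0.06779002 -0.0098394 ]
top
```

View pics/fin.png

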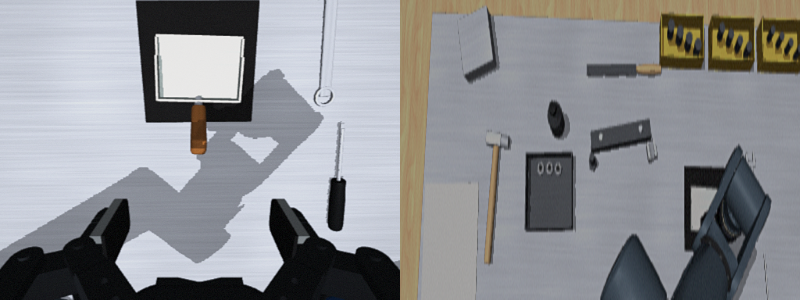

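```bash
python3 -c "
from h import *
sign_off(); print(sense()['t'])"
```

```text
the job is handed in; nothing more can be done
the job is handed in; nothing more can be done
```

The job is done and handed in at about 26 s of the 54 s allowed. All three nuts are in the parts tray, and the scoop lies flat on the mat with the gripper clear.

- **Scooping:** I gripped the scoop by its handle and pushed it flat along the bench. All three nuts rode on to it against the stop and were lifted together. The fingers never went near the nuts.
- **Tipping:** Moves only allow turning about the tool's own axis, so I eased the grip and pressed the scoop's nose against the tray's far wall until it pivoted. The first tilt, about 21°, did not shift the nuts. A second tilt to about 35° dropped all three on to the tray floor.
- **Laying back:** I levelled the scoop by dragging its nose back along the mat, centred it, then let go and raised the gripper.

**Last checks:**
- **Scoop position:** The floor slope was under 0.1° and the yaw within 2° of the mat. The pan's middle was about 2 mm from the mat's centre just before release. The final look gave about 6 mm; those two measurements disagree slightly.
- **Nuts and other things:** The final top picture shows the nuts in the tray and the bolt, V-block, hammer and oil can where they were. The arm hid part of the wrench and screwdriver there, but the wrist picture shows both lying beside the mat. I compared these by eye, not by measurement.
- **Forces:** The wrist force stayed under about 17 N in the readings I took after each move.
- **Tool tilt:** The tool drifted about 2° off vertical from pressing during the tipping; I left this uncorrected.

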